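# Press a radio battery into the desk charger's spring-held bay

## Robot

A 6-joint arm with a two-finger parallel gripper is mounted at the origin on the work surface. World frame = base frame: x ahead of the robot, y to its left, z up, the work surface at z = 0. Lengths are in m, angles in rad, forces in N, time in s.
With the tool pointing down it reaches from about 0.35 to 0.725 m from the base axis. Payload 6 kg.
Tool frame: the origin (TCP) lies on the centre line of the jaws, within the pads' length; the fingertips stand 22 mm ahead of it and the grasp point (between the pads) lies 3 mm ahead of it (tcp_to_tips is the distance from the TCP to the fingertips, in m); z points along the fingers, y is the direction in which the jaws open and shut (so a half turn about z gives the same grasp; the last joint's range is limited). The gripper opens to 85 mm and grips with 20 to 120 N. Pads are 22 mm wide; open, the fingers measure 114 mm over their backs; the gripper's body (76 mm by 85 mm) begins 54 mm behind the grasp point. The pads swing forward as they close: fully open they stand 13 mm farther back than shut.
Start: joints at [0.334, 0.04, 0.085, 0, -1.615, -0.334], TCP at [0.6, 0, 0.253] pointing down, gripper open.
Joint ranges: [-2.56, 2.56], [-1.29, 2.01], [-1.08, 1.49], [-3.29, 1.98], [-2.81, -0.18], [-2.99, 2.99]. Speed limits (rad/s): [2.57, 2.57, 3.01, 3.14, 3.14, 3.14].

## Interface

Orientations are given as a rotation vector (axis times angle).
In Python, from workcell import * gives the robot as it stands.
- The arm moves only by the tool servo_tool, never from a script. Its argument "steps" is a list of rows, each an object with "hand": the opening, from 0 (shut) to 1 (fully open); "xyz": the shift along the tool's x, y, z in cm, a list of three; "twist": the turn about the tool's z in degrees. In form: [{"hand": hand, "xyz": [x, y, z], "twist": twist}, ...]. A call has 1 to 20 rows; each row shifts and turns the commanded pose from where the row before left it, along the tool's axes as they then stand; what a row does not reach is not made up. A row lasts 1/10 s, in which the tool goes at most 50 mm and 8.59 degrees, less where a joint would pass 70% of its speed; a pose out of reach is approached as far as the arm can. A call is refused whole if a number of a shift passes 5 or a number of a turn 8.59, either way. A call with a gripper value outside its range is refused whole. The fingers move at their own pace and stop on an object; "newtons" is the grip in N (left out, the last holds). Time passes only in rows, so rows that do not move let the fingers close. It gives the time, the measured TCP pose, the force and the opening at its end, in the units of the state.
- get_obs(): the state, without advancing time (a new reading comes with each control period).
- grab_frame(name): name is "scene" or "side" or "wrist"; returns a dict with "image" (420x560x3 uint8, red, green, blue), "mtx" (3x3 intrinsics, pixels), "extrinsics" (4x4, takes a point from world to camera coordinates). Camera axes: x right, y down, z forward; pixel columns grow to the right and rows downward; lengths in m; the calibration is good to about 2 mm. A picture is of the moment at which its call begins. There is no depth.
- finish_job(): hands the job in, once; it reports no verdict.
Trained networks look in a picture, given as the dict that the camera call returned (one of the last four; its "shot" number tells which), for a name from the list of things; names that differ only in an ending like _2 or _b are one class to them, and where a whole thing is asked for, a point or a joint stands for the part that bears it (a point fixed in the world has none). Each returns a list of dicts, best first, with "score" (0 to 1); they miss things now and then, are a little off and sometimes report something else, mostly with a low value. They report only what shows in the picture. A call takes as long as a camera call. They do not tell look-alikes from the thing itself.
- spot_in(picture, target): "position" ([x, y, z] in m, in world coordinates, good to about 4 mm: the middle of the surface that is visible of it).
- masks_of(picture, target): "pixels" (420x560 bool, what is visible of it).
- mark_of(picture, target): "position" ([x, y, z] in m, in world coordinates, good to about 4 mm: a listed point, or the origin of a listed thing).
The state is a dict: "t": time; "joints": joint angles; "qvel": joint speeds; "tau": joint torques, N m; "ee_pos": TCP position; "orientation": TCP orientation; "contact_force": force on the tool from outside, world axes, zero at the start; "ft_torque": the same for the moment, N m; "finger_gap": opening from 0.0 (shut) to 1.0 (fully open).
Only numpy, scipy, OpenCV 4.12 (cv2) and the standard library are available. Lean on these libraries where they do the work, as an engineer would, in place of code of your own. Each camera call takes 0.05 s, during which the arm holds its last target. There are 200 camera calls.

## Task

Put the two-way radio's battery on charge: with your fingertips press the ribbed tail of the pack down hard into the charger's sprung bay and, keeping it pressed, slide it under the crossbar and the hold-down spring until it is fully home against the end stop, then let go and move clear. Do not pick the pack up or touch the spring, and leave the radio, the sanitiser bottle and the pen alone.

Things in the scene. Friction and masses are not known exactly. Their poses are not given: they have to be found in the camera images.
- charger: Desk charger fixed to the desk: light grey tray, 80 wide (y), x = -123 to +134 mm, its dark housing (from x = 82 mm, 52 high) at the far end. Origin: on the desk, on the centre line. +x is the way the pack slides in, z up. One bay, open at the rear (-x): walls 58 apart inside, 10 thick, tops 30 above the desk. Bay surfaces are slippery (friction about 0.3).
- contact_bed: Black sprung floor of the bay, with brass contact strips, charger x = -115 to +75 mm, 54 wide. Stays level and goes straight down when pressed, at most 10 mm. Origin: in its top face at charger x = 0, 24 mm above the desk when up, 14 when bottomed. Starts to give at 6 N, 10.5 N at 5 mm, 15 N at 10 mm (the pack's 2 N weight counts); springs back up.
- bridge (a point): Middle of the lower rear edge of the rigid steel crossbar over the bay, where the pack must duck under: charger x = 18, y = 0, z = 39 mm. The bar is 12 long (x = 18 to 30), its top 45 mm above the desk.
- end_stop (a point): Middle of the face of the rubber end stop that the pack's front end must meet (charger x = 78, y = 0, z = 30 mm).
- hold_down_spring: Bright spring-steel leaf, 30 wide and 34 long, hinged at the crossbar (its origin, charger x = 31, z = 42.5 mm) and sloping down along +x. It acts by itself as the pack slides beneath: it bears on the pack with 6 N at first, about 10 N once seated. Not to be touched by the robot.
- spring_toe (a point): Underside of the leaf's free end, charger x = 64 mm; 32.5 mm above the desk when no pack is under it, 34 to 39 mm when one is.
- pack: Dark grey radio battery with pale label and orange stripe, 110 (x) by 55, 0.18 kg, lying loose on the raised bed behind the crossbar, axes along the charger's. Origin: centre of its underside, 24 mm above the desk. Body 20 high, x = -29 to +55 mm; its square front is blocked by the crossbar unless pressed down over 5 mm. Home: origin at charger x = 23 mm.
- thumb_tail (a point): Middle of the top of the pack's low rear tail with orange thumb ribs: pack x = -42, y = 0, z = 13 mm (37 mm above the desk at the start). The tail is 13 high, x = -55 to -29 mm; at x = -29 mm a 7 mm upright step up to the body faces rearwards, for a fingertip to push on.
- radio: Black two-way radio lying face up, 130 x 58 x 34 with a 135 mm aerial along +x. Origin: centre of the underside of its body. Leave alone.
- sanitiser: Clear hand-sanitiser bottle with a blue cap, standing, 58 diameter, 150 high. Origin: centre of its foot. Leave alone.
- pen: Blue pen, 140 long, 9 thick, lying on the desk. Origin: centre of its underside. Leave alone.
Mind the look-alikes: they are no part of the job. What is meant by the pack is not pink or red, and is the smaller of those in its own colour.

How it is judged:
On the way, in this order (a step that is already met when the one before it is completed fails the run):
1. the pack is pressed down level in the bay, low enough for the crossbar (z of pack in the frame of charger below 0.0195 m and contact force between the fingers and pack above 4 N and angle between pack's own z axis and vertical below 0.08 rad), for 0.1 s.
2. the pack slides beneath the hold-down spring and lifts it, the fingers still on it (x of pack in the frame of charger above 0 m and z of spring_toe in the frame of charger above 0.0335 m and contact force between the fingers and pack above 2 N), for 0.05 s.
At the end, for the whole second after the job is handed in: The pack lies level and still, its front end within 3.5 mm of the end stop, held down under the crossbar with the hold-down spring raised onto it (x of pack in the frame of charger above 0.0195 m and z of pack in the frame of charger below 0.0205 m and angle between pack's own z axis and vertical below 0.06 rad and z of spring_toe in the frame of charger above 0.0335 m and linear speed of pack below 0.01 m/s); the robot touches nothing.
It fails at once if the pack is lifted (more than 10 mm above where it lay) (z of pack in the frame of charger above 0.034 m).
It fails at once if the robot handles the hold-down spring (contact force between any of the fingers, the arm and hold_down_spring above 3 N).
It fails at once if the radio, the bottle or the pen is pushed away or tipped (distance of any of radio, sanitiser, pen from where it was at the start of the episode above 0.025 m or angle between sanitiser's own z axis and vertical above 0.4 rad).
It also fails if it takes over 40 s, if anything falls off the work surface, if the arm or the gripper's body presses on something with over 40 N, if the wrist force passes 120 N, or if a joint passes its speed limit or range.

## Working session

There is one attempt and no reset: what is moved stays moved. The work goes in short steps, Python scripts to look and compute and a tool call to move; the robot and the scene stay as the last step left them, time stands still between calls to the robot, and variables do not carry over. Pictures are saved under pics/ and viewed, about 8 in all and at most 12, crops included, and the job is handed in when it is done.

Besides the shell and the picture viewer there is one more tool, called after "Call:" as name([rows], argument=value, ...), one row to a line, values as JSON. servo_tool: Moves the arm, as the interface text tells. Its arguments: {"type":"object","properties":{"steps":{"type":"array","items":{"type":"object","properties":{"hand":{"type":"number"},"xyz":{"type":"array","items":{"type":"number"}},"twist":{"type":"number"}}}},"newtons":{"type":"number"}},"required":["steps"]}

```bash
mkdir -p pics; cat > h.py <<'E'
from workcell import *
import numpy as np, cv2
def save(p,n,crop=None,s=1):
    im=p["image"][...,::-1]
    if crop: x0,y0,x1,y1=crop; im=im[y0:y1,x0:x1]
    cv2.imwrite("pics/"+n,cv2.resize(im,None,fx=s,fy=s,interpolation=cv2.INTER_CUBIC))
def proj(p,X):
    X=np.asarray(X,float); c=p["extrinsics"]@np.append(X,1); u=p["mtx"]@c[:3]; return u[:2]/u[2]
E
python3 - <<'E'
from h import *
ps={n:grab_frame(n) for n in("scene","side")}
cv2.imwrite("pics/a.png",cv2.resize(np.vstack([ps[n]["image"] for n in ps])[...,::-1],(560,840))[:,:]) if 0 else None
for n in ps: save(ps[n],n+"0.png",s=1.4)
for n,p in ps.items():
    for t in("charger","pack","thumb_tail","bridge","end_stop","contact_bed","spring_toe","radio","sanitiser","pen"):
        print(n,t,[(round(d["score"],2),np.round(d["position"],3).tolist(),proj(p,d["position"]).astype(int).tolist()) for d in mark_of(p,t)][:4])
E
```

```text
scene charger []
scene pack [(0.89, [0.295, -0.236, -0.004], [155, 183]), (0.82, [0.553, -0.094, 0.028], [239, 231]), (0.63, [0.716, -0.272, -0.001], [184, 328]), (0.59, [0.519, -0.298, -0.002], [150, 256])]
scene thumb_tail [(0.69, [0.572, -0.128, 0.038], [227, 239]), (0.68, [0.745, -0.306, 0.012], [170, 345]), (0.58, [0.537, -0.353, 0.019], [125, 266]), (0.58, [0.238, -0.257, 0.019], [141, 165])]
scene bridge [(0.66, [0.528, -0.031, 0.037], [260, 212]), (0.48, [0.572, -0.131, 0.041], [225, 239])]
scene end_stop [(0.83, [0.509, 0.024, 0.028], [278, 201])]
scene contact_bed [(0.85, [0.536, -0.045, 0.028], [256, 218])]
scene spring_toe [(0.4, [0.509, 0.011, 0.038], [273, 200])]
scene radio [(0.67, [0.439, -0.084, 0.001], [227, 202]), (0.63, [0.714, -0.07, -0.001], [277, 291])]
scene sanitiser [(0.56, [0.604, 0.173, 0.005], [350, 216])]
scene pen [(0.54, [0.441, -0.086, -0.002], [227, 204])]
side charger [(0.59, [0.533, -0.046, 0.001], [296, 233])]
side pack [(0.94, [0.714, -0.277, -0.003], [425, 253]), (0.77, [0.553, -0.095, 0.021], [316, 232]), (0.69, [0.521, -0.294, -0.002], [369, 293]), (0.67, [0.292, -0.236, -0.0], [255, 327])]
side thumb_tail [(0.81, [0.234, -0.257, 0.017], [232, 343]), (0.65, [0.542, -0.353, 0.018], [401, 297]), (0.62, [0.743, -0.31, 0.008], [446, 251]), (0.61, [0.57, -0.134, 0.037], [334, 231])]
side bridge [(0.66, [0.536, -0.047, 0.026], [298, 224]), (0.64, [0.526, -0.03, 0.04], [290, 217]), (0.4, [0.443, -0.086, 0.001], [275, 255])]
side end_stop []
side contact_bed [(0.53, [0.536, -0.046, 0.022], [298, 225])]
side spring_toe [(0.39, [0.511, 0.012, 0.029], [275, 216])]
side radio [(0.55, [0.716, -0.072, 0.002], [359, 213])]
side sanitiser [(0.64, [0.604, 0.173, -0.004], [269, 191])]
side pen [(0.56, [0.44, -0.087, -0.001], [275, 256])]
```

View pics/scene0.png

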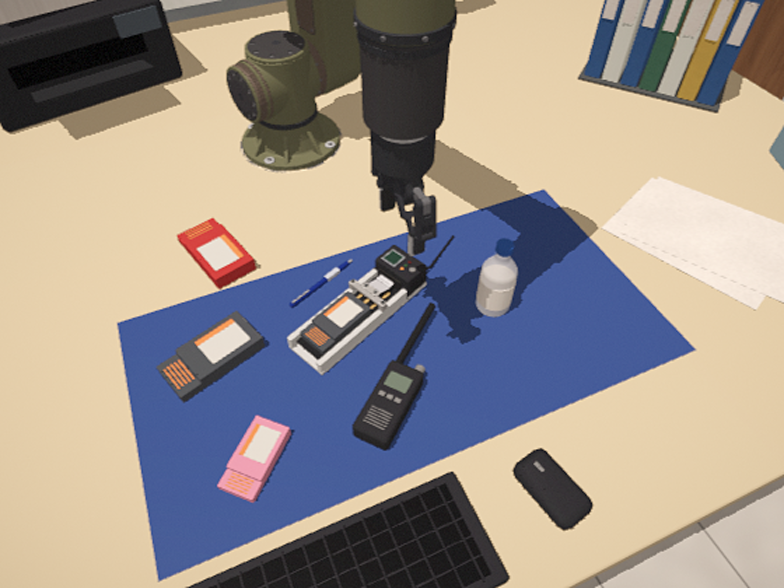

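```bash
python3 - <<'E'
from h import *
p=grab_frame("side")
save(p,"sidecrop.png",(220,150,480,350),3)
E
```

```text
(no output)
```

View pics/sidecrop.png

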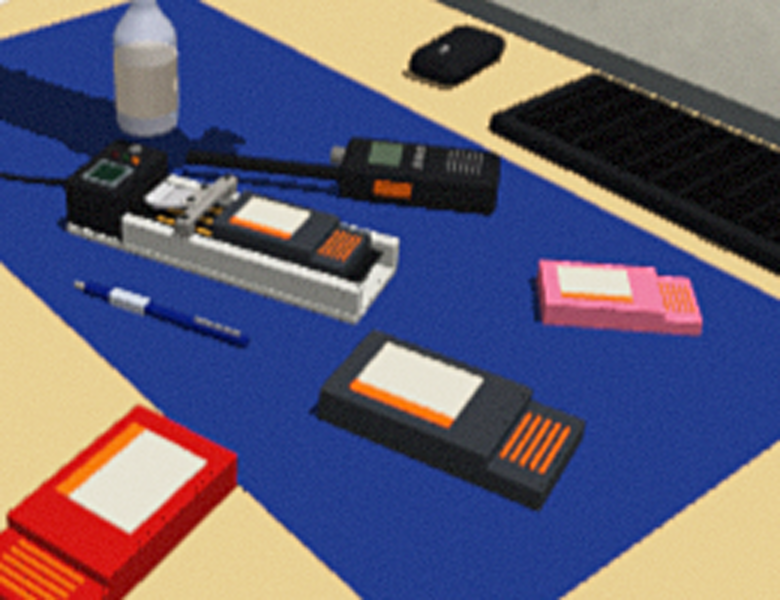

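Candidates, in side-view pixels: dark grey in the charger (316,232), larger dark grey on the mat (369,293), pink (425,253) and red (255,327). The one in the charger is meant. It is neither pink nor red, it is the smaller of the two greys, and it lies behind the crossbar; the enlarged crop confirms this.

```bash
python3 - <<'E'
from h import *
from scipy.spatial.transform import Rotation as R
import workcell
o=get_obs(); print(o["t"],o["ee_pos"],o["finger_gap"],o["contact_force"]); print(R.from_rotvec(o["orientation"]).as_matrix().round(3))
print(getattr(workcell,"tcp_to_tips",None),{k:v for k,v in o.items() if "tip" in k})
# average charger pose fit from several pictures
loc={"charger":(0,0,0),"contact_bed":(0,0,.024),"bridge":(.018,0,.039),"end_stop":(.078,0,.03),"spring_toe":(.064,0,.0325)}
A=[];B=[];P=[];T=[]
for n in("scene","side","scene","side"):
    p=grab_frame(n)
    for t,l in list(loc.items()):
        for d in mark_of(p,t)[:1]:
            e=[.535-.371*l[0],-.047+.928*l[0]]
            if np.hypot(*(np.array(d["position"][:2])-e))<.015: A.append(l[0]);B.append(d["position"][:2])
    P+=[d["position"] for d in mark_of(p,"pack") if abs(d["position"][1]+.095)<.02]
    T+=[d["position"] for d in mark_of(p,"thumb_tail") if abs(d["position"][1]+.131)<.02]
P=np.array(P);T=np.array(T);print(P.round(4),T.round(4))
pts=np.array(B+[list(x[:2]) for x in P]+[list(x[:2]) for x in T])
vx,vy,x0,y0=cv2.fitLine(pts.astype(np.float32),cv2.DIST_HUBER,0,1e-4,1e-4).ravel()
print("dir",vx,vy,np.degrees(np.arctan2(vy,vx)),"pt",x0,y0)
B=np.array(B); s=np.sign(vy); u=np.array([vx,vy])*s
org=np.mean(B-np.outer(A,u),0); print("origin",org)
print("pack x",np.mean((P[:,:2]-org)@u),"tail x",np.mean((T[:,:2]-org)@u), (B-org)@u-A)
E
```

```text
1.15 [5.99965582e-01 1.46611555e-05 2.53259207e-01] 0.9992727591130044 [ 0.04451358 -0.20321695  1.09504943]
[[ 0. -1. -0.]
 [-1. -0. -0.]
 [ 0.  0. -1.]]
0.022 {}
[[ 0.5539 -0.094   0.0266]
 [ 0.5493 -0.0958  0.0213]
 [ 0.5541 -0.0942  0.0262]
 [ 0.5531 -0.0942  0.0215]] [[ 0.5733 -0.1296  0.0351]
 [ 0.569  -0.1341  0.0364]
 [ 0.5736 -0.1306  0.0384]
 [ 0.572  -0.136   0.0333]]
dir 0.38985282 -0.92087716 -67.05466 pt 0.53038 -0.03802
origin [ 0.53432207 -0.04718516]
pack x -0.05074289705186128 tail x -0.09331264943211315 [-0.0022333  -0.00073503 -0.00160812 -0.00420065  0.00040977  0.00330337
  0.00201349  0.00028739  0.00379209 -0.0016975   0.00086945 -0.00223188
 -0.00347807  0.00028879  0.00104287  0.00204237  0.001867    0.00026794]
```

Call:
servo_tool([
  {"hand": 0, "xyz": [2.2, 0.5, 0], "twist": 0},
  {"hand": 0, "xyz": [2.2, 0.5, 0], "twist": 0},
  {"hand": 0, "xyz": [2.2, 0.5, 1], "twist": 0},
  {"hand": 0, "xyz": [2.2, 0.5, 2], "twist": 0},
  {"hand": 0, "xyz": [2.2, 0.5, 2], "twist": 0},
  {"hand": 0, "xyz": [2.2, 0.4, 2], "twist": 0},
  {"hand": 0, "xyz": [0, 0, 2], "twist": -7.5},
  {"hand": 0, "xyz": [0, 0, 2], "twist": -7.5},
  {"hand": 0, "xyz": [0, 0, 2], "twist": -7.5},
  {"hand": 0, "xyz": [0, 0, 0], "twist": 0},
  {"hand": 0, "xyz": [0, 0, 0], "twist": 0},
  {"hand": 0, "xyz": [0, 0, 0], "twist": 0},
], newtons=40)

```text
t: 3.95
ee_pos: [0.5717, -0.1321, 0.125]
orientation: [-2.609, 1.748, -0.003]
contact_force: [0.9, 0.1, 0.3]
finger_gap: -0.0
```

```bash
python3 - <<'E'
from h import *
p=grab_frame("wrist"); o=get_obs(); print(o["ee_pos"],o["orientation"],o["contact_force"])
u=np.array([-.385,.923]);org=np.array([.5343,-.0472])
for t in("charger","pack","thumb_tail","bridge","end_stop","contact_bed"):
    for d in mark_of(p,t)[:2]:
        q=np.array(d["position"]);r=q[:2]-org; print(t,round(d["score"],2),q.round(4),"ch x,y",(r@u).round(4),(r@[-u[1],u[0]]).round(4),proj(p,q).astype(int))
print("tip px",proj(p,o["ee_pos"]+np.array([0,0,-.022])))
save(p,"w1.png")
save(grab_frame("side"),"s1.png",(230,150,400,280),4)
E
```

```text
[ 0.57169311 -0.13200396  0.12494841] [-2.60970756  1.7471378  -0.00316957] [ 0.8072764  -0.50031504 -0.07626053]
thumb_tail 0.98 [ 0.5724 -0.1327  0.0342] ch x,y -0.0936 -0.0022 [275 226]
bridge 0.91 [ 0.525  -0.0306  0.0379] ch x,y 0.0189 0.0022 [282 382]
contact_bed 0.53 [ 7.162e-01 -7.310e-02 -3.000e-04] ch x,y -0.0939 -0.1579 [ 49 209]
tip px [274.41221095 285.47257561]
```

View pics/w1.png

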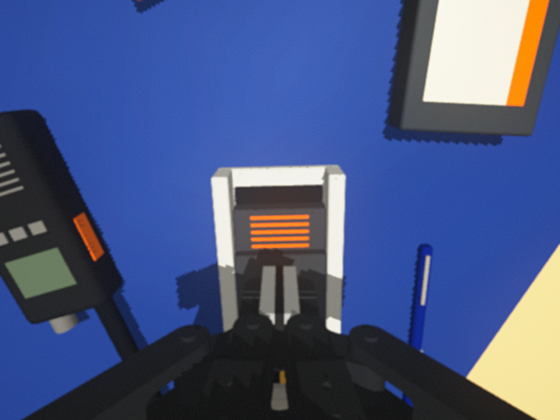

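View pics/s1.png

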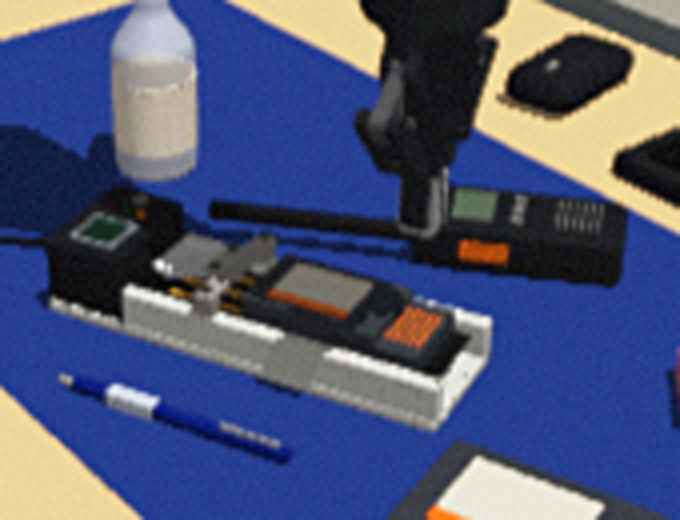

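The wrist view shows the tail at rows 206–252, its ribs centred near (280,230), with the walls running nearly straight down the picture and the shut fingers at about (280,290). I'll cast these pixels onto their known heights for exact offsets.

```bash
python3 - <<'E'
from h import *
p=grab_frame("wrist");o=get_obs()
E=p["extrinsics"];C=-E[:3,:3].T@E[:3,3]
def ray(u,v,z):
    d=E[:3,:3].T@np.linalg.inv(p["mtx"])@[u,v,1]; return (C+d*(z-C[2])/d[2])
t=o["ee_pos"]
from scipy.spatial.transform import Rotation as R
M=R.from_rotvec(o["orientation"]).as_matrix()
for n,u,v,z in(("ribs c",280,231,.037),("tail front",280,252,.037),("tail rear",280,206,.037),("wall L rear",214,172,.03),("wall R rear",343,168,.03),("wall L fr",218,325,.03),("wall R fr",342,325,.03),("wall Lin",233,188,.03),("wall Rin",326,188,.03)):
    q=ray(u,v,z); print(n,q.round(4),"tool xyz mm",((M.T@(q-t))*1000).round(1))
g=p["image"][150:350,200:360]; save(p,"w2.png",(190,150,370,300),4)
E
```

```text
ribs c [ 0.5684 -0.1325  0.037 ] tool xyz mm [-0.5  2.6 86.4]
tail front [ 0.5632 -0.12    0.037 ] tool xyz mm [-14.    2.6  86.4]
tail rear [ 0.5744 -0.1468  0.037 ] tool xyz mm [15.   2.6 86.4]
wall L rear [ 0.6168 -0.1493  0.03  ] tool xyz mm [ 33.5 -35.7  93.4]
wall R rear [ 0.5487 -0.18    0.03  ] tool xyz mm [35.9 39.  93.4]
wall L fr [ 0.5798 -0.0521  0.03  ] tool xyz mm [-70.4 -38.6  93.4]
wall R fr [ 0.5034 -0.0837  0.03  ] tool xyz mm [-70.4  44.   93.4]
wall Lin [ 0.6033 -0.1445  0.03  ] tool xyz mm [ 23.9 -25.1  93.4]
wall Rin [ 0.5528 -0.1654  0.03  ] tool xyz mm [23.9 29.6 93.4]
```

View pics/w2.png

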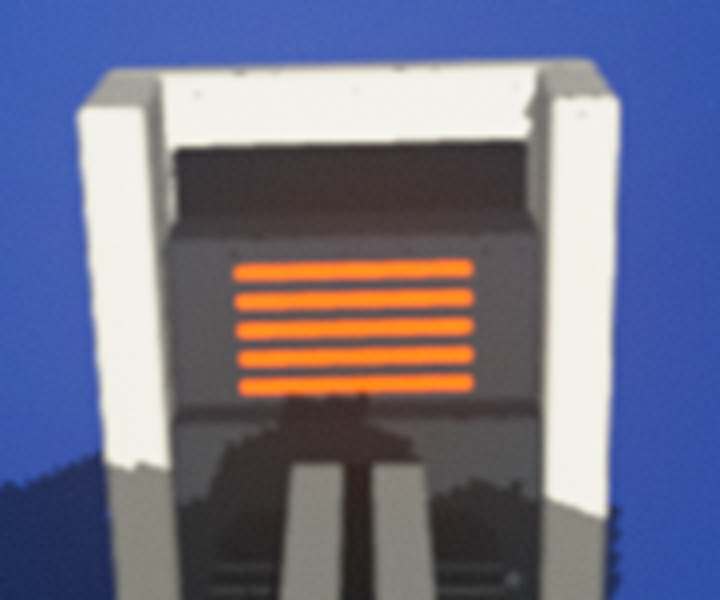

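Call:
servo_tool([
  {"hand": 0, "xyz": [0, 0.2, 2], "twist": -0.7},
  {"hand": 0, "xyz": [0, 0, 2], "twist": 0},
  {"hand": 0, "xyz": [0, 0, 1.5], "twist": 0},
  {"hand": 0, "xyz": [0, 0, 0.5], "twist": 0},
  {"hand": 0, "xyz": [0, 0, 0], "twist": 0},
])

```text
t: 4.9
ee_pos: [0.5688, -0.1328, 0.0626]
orientation: [2.622, -1.729, -0.002]
contact_force: [0.5, -0.3, 0.1]
finger_gap: -0.0
```

Call:
servo_tool([
  {"hand": 0, "xyz": [0, 0, 0.2], "twist": 0},
  {"hand": 0, "xyz": [0, 0, 0.2], "twist": 0},
  {"hand": 0, "xyz": [0, 0, 0.2], "twist": 0},
  {"hand": 0, "xyz": [0, 0, 0], "twist": 0},
])

```text
t: 5.3
ee_pos: [0.5697, -0.1328, 0.0583]
orientation: [-2.622, 1.729, -0.002]
contact_force: [-0.6, 1.2, 4.8]
finger_gap: 0.001
```

Call:
servo_tool([
  {"hand": 0, "xyz": [0, 0, 0.2], "twist": 0},
  {"hand": 0, "xyz": [0, 0, 0.2], "twist": 0},
  {"hand": 0, "xyz": [0, 0, 0.2], "twist": 0},
  {"hand": 0, "xyz": [0, 0, 0.2], "twist": 0},
  {"hand": 0, "xyz": [0, 0, 0], "twist": 0},
  {"hand": 0, "xyz": [0, 0, 0], "twist": 0},
  {"hand": 0, "xyz": [0, 0, 0], "twist": 0},
])

```text
t: 6.0
ee_pos: [0.5698, -0.1328, 0.0516]
orientation: [-2.623, 1.728, -0.003]
contact_force: [-2.7, 3.2, 10.7]
finger_gap: 0.002
```

```bash
python3 - <<'E'
from h import *
save(grab_frame("side"),"s2.png",(230,150,400,280),4)
E
```

```text
(no output)
```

View pics/s2.png

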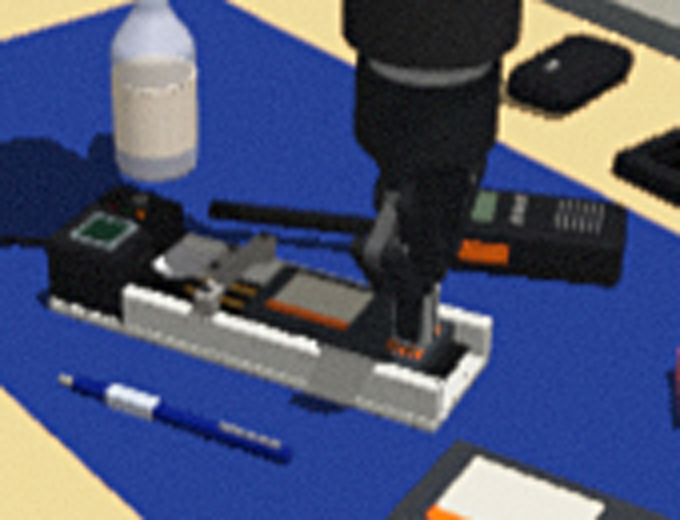

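The side view shows the pack pressed level, with its top well below the crossbar. The depth of 7.4 mm agrees with the force. Next I'll press slightly deeper and slide.

Call:
servo_tool([
  {"hand": 0, "xyz": [0, 0, 0.2], "twist": 0},
  {"hand": 0, "xyz": [-0.2, 0, 0], "twist": 0},
  {"hand": 0, "xyz": [-0.3, 0, 0], "twist": 0},
  {"hand": 0, "xyz": [-0.3, 0, 0], "twist": 0},
  {"hand": 0, "xyz": [-0.3, 0, 0], "twist": 0},
  {"hand": 0, "xyz": [-0.3, 0, 0], "twist": 0},
  {"hand": 0, "xyz": [-0.3, 0, 0], "twist": 0},
  {"hand": 0, "xyz": [-0.3, 0, 0], "twist": 0},
  {"hand": 0, "xyz": [0, 0, 0], "twist": 0},
])

```text
t: 6.95
ee_pos: [0.5637, -0.1154, 0.0512]
orientation: [-2.622, 1.728, -0.011]
contact_force: [0.9, -2.1, 10.3]
finger_gap: -0.003
```

```bash
python3 - <<'E'
from h import *
p=grab_frame("side");save(p,"s3.png",(230,150,400,280),4)
print(get_obs()["ee_pos"],get_obs()["contact_force"])
E
```

```text
[ 0.56374875 -0.11535652  0.05113516] [ 1.05840649 -2.42521041  9.57104707]
```

View pics/s3.png

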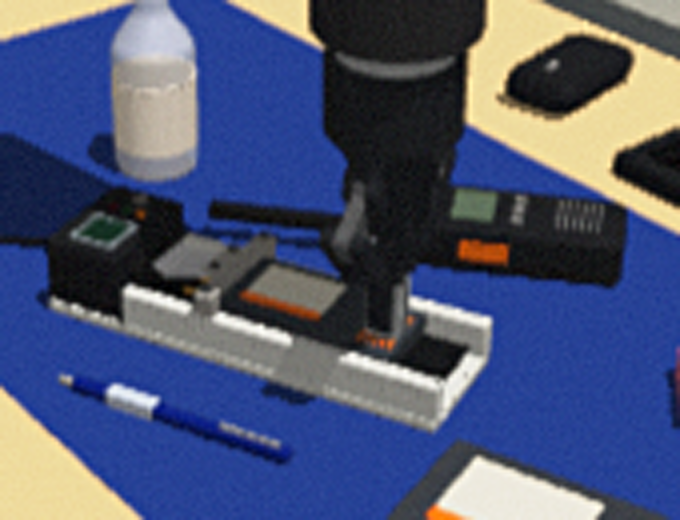

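The pack follows and its front is just entering under the crossbar, with low resistance. Continuing, with some extra press to allow for the spring's load.

Call:
servo_tool([
  {"hand": 0, "xyz": [0, 0, 0.2], "twist": 0},
  {"hand": 0, "xyz": [-0.3, 0, 0], "twist": 0},
  {"hand": 0, "xyz": [-0.3, 0, 0], "twist": 0},
  {"hand": 0, "xyz": [-0.3, 0, 0.05], "twist": 0},
  {"hand": 0, "xyz": [-0.3, 0, 0], "twist": 0},
  {"hand": 0, "xyz": [-0.3, 0, 0.05], "twist": 0},
  {"hand": 0, "xyz": [-0.3, 0, 0], "twist": 0},
  {"hand": 0, "xyz": [-0.3, 0, 0.05], "twist": 0},
  {"hand": 0, "xyz": [-0.3, 0, 0], "twist": 0},
  {"hand": 0, "xyz": [-0.3, 0, 0], "twist": 0},
  {"hand": 0, "xyz": [-0.3, 0, 0], "twist": 0},
  {"hand": 0, "xyz": [0, 0, 0], "twist": 0},
])

```text
t: 8.2
ee_pos: [0.5526, -0.0884, 0.049]
orientation: [-2.622, 1.727, -0.014]
contact_force: [0.1, -4.8, 15.9]
finger_gap: -0.001
```

Call:
servo_tool([
  {"hand": 0, "xyz": [-0.3, 0, 0], "twist": 0},
  {"hand": 0, "xyz": [-0.3, 0, 0], "twist": 0},
  {"hand": 0, "xyz": [-0.3, 0, 0], "twist": 0},
  {"hand": 0, "xyz": [-0.3, 0, 0], "twist": 0},
  {"hand": 0, "xyz": [-0.3, 0, 0], "twist": 0},
  {"hand": 0, "xyz": [-0.3, 0, 0], "twist": 0},
  {"hand": 0, "xyz": [-0.3, 0, 0], "twist": 0},
  {"hand": 0, "xyz": [-0.3, 0, 0], "twist": 0},
  {"hand": 0, "xyz": [0, 0, 0], "twist": 0},
])

```text
t: 9.1
ee_pos: [0.5434, -0.067, 0.0491]
orientation: [-2.622, 1.728, -0.016]
contact_force: [2.0, -8.8, 14.7]
finger_gap: 0.004
```

Call:
servo_tool([
  {"hand": 0, "xyz": [-0.2, 0, 0], "twist": 0},
  {"hand": 0, "xyz": [-0.2, 0, 0], "twist": 0},
  {"hand": 0, "xyz": [-0.2, 0, 0], "twist": 0},
  {"hand": 0, "xyz": [0, 0, 0], "twist": 0},
])

```text
t: 9.5
ee_pos: [0.5414, -0.0624, 0.0491]
orientation: [-2.623, 1.729, -0.018]
contact_force: [5.6, -13.0, 12.5]
finger_gap: -0.003
```

Call:
servo_tool([
  {"hand": 0, "xyz": [-0.2, 0, 0], "twist": 0},
  {"hand": 0, "xyz": [-0.2, 0, 0], "twist": 0},
  {"hand": 0, "xyz": [0, 0, 0], "twist": 0},
  {"hand": 0, "xyz": [0, 0, 0], "twist": 0},
])

```text
t: 9.9
ee_pos: [0.5411, -0.062, 0.0492]
orientation: [2.62, -1.729, 0.026]
contact_force: [15.8, -28.8, 4.5]
finger_gap: -0.0
```

```bash
python3 - <<'E'
from h import *
p=grab_frame("side");save(p,"s4.png",(230,150,400,280),4)
print(get_obs()["ee_pos"],get_obs()["contact_force"])
E
```

```text
[ 0.54108259 -0.06199712  0.04923371] [ 16.25383099 -28.87690642   5.63803083]
```

View pics/s4.png

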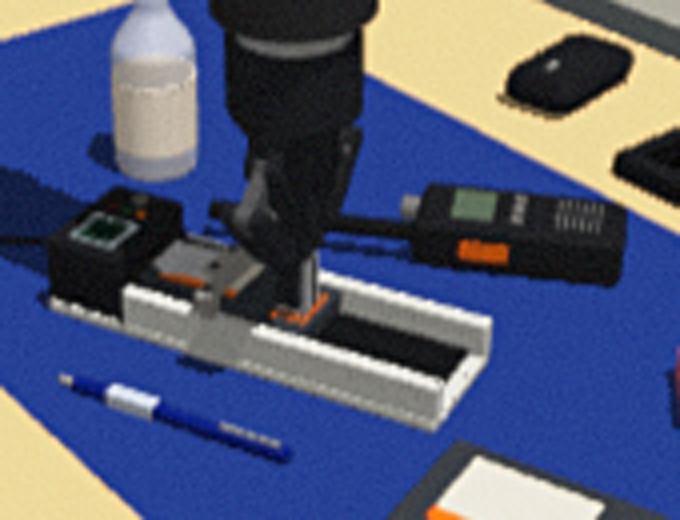

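The picture and numbers agree: the last 4 mm of command moved the tool only 0.5 mm while the force rose to 33 N, so the pack is against the end stop. I'll ease the push, keeping a little of it, and then lift.

Call:
servo_tool([
  {"hand": 0, "xyz": [0.2, 0, 0], "twist": 0},
  {"hand": 0, "xyz": [0.2, 0, 0], "twist": 0},
  {"hand": 0, "xyz": [0, 0, -0.3], "twist": 0},
  {"hand": 0, "xyz": [0, 0, -0.3], "twist": 0},
  {"hand": 0, "xyz": [0, 0, -0.3], "twist": 0},
  {"hand": 0, "xyz": [0.05, 0, -0.4], "twist": 0},
  {"hand": 0, "xyz": [0.2, 0, -1], "twist": 0},
  {"hand": 0, "xyz": [0.5, 0, -2], "twist": 0},
  {"hand": 0, "xyz": [1, 0, -3], "twist": 0},
  {"hand": 0, "xyz": [3, 0, -3], "twist": 0},
  {"hand": 0, "xyz": [4, 0, -2], "twist": 0},
  {"hand": 0, "xyz": [4, 0, -1], "twist": 0},
  {"hand": 0, "xyz": [0, 0, 0], "twist": 0},
  {"hand": 0, "xyz": [0, 0, 0], "twist": 0},
])

```text
t: 11.35
ee_pos: [0.5877, -0.1769, 0.1762]
orientation: [2.621, -1.732, -0.002]
contact_force: [-1.1, 0.9, -0.6]
finger_gap: -0.004
```

```bash
python3 - <<'E'
from h import *
u=np.array([-.39,.921]);org=np.array([.5343,-.0472])
for n in("scene","side","wrist"):
    p=grab_frame(n)
    if n=="side": save(p,"s5.png",(230,150,400,280),4)
    for t in("pack","thumb_tail","spring_toe","bridge"):
        for d in mark_of(p,t):
            q=np.array(d["position"]);r=q[:2]-org
            if np.hypot(*r)<.12: print(n,t,round(d["score"],2),"ch x",(r@u).round(4),"z",q[2].round(4))
print(get_obs()["t"],get_obs()["ee_pos"],get_obs()["contact_force"])
E
```

```text
scene pack 0.64 ch x 0.0222 z 0.0187
scene thumb_tail 0.7 ch x -0.0178 z 0.032
scene spring_toe 0.58 ch x 0.0616 z 0.0365
scene bridge 0.68 ch x 0.0156 z 0.0357
side pack 0.71 ch x 0.022 z 0.0155
side pack 0.17 ch x 0.0275 z 0.037
side thumb_tail 0.82 ch x -0.0187 z 0.0315
side spring_toe 0.43 ch x 0.0637 z 0.0304
side bridge 0.61 ch x 0.0179 z 0.0367
wrist pack 0.68 ch x 0.0208 z 0.0174
wrist bridge 0.94 ch x 0.0188 z 0.0405
12.1 [ 0.58781886 -0.17638811  0.17677106] [-0.39208238 -0.67585849 -0.66041371]
```

View pics/s5.png

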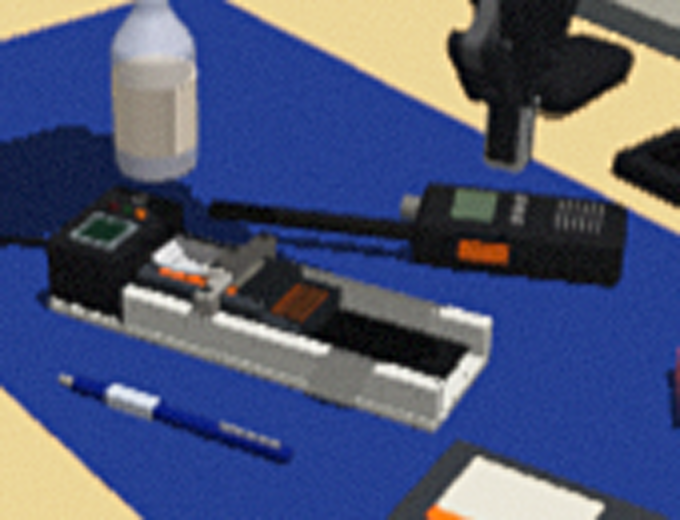

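```bash
python3 -c "
from workcell import *
print(finish_job())"
```

```text
the job is handed in; nothing more can be done
None
```

I pressed the grey pack in the charger down by its ribbed tail with shut fingertips. It went down about 7.4 mm at 10.7 N and was level in the side view. Keeping it pressed, I slid it under the crossbar and spring, then lifted off and moved clear. The job was handed in at about 12 s of the 40 s; no verdict is given.

- **End stop:** the last 4 mm of command moved the tool only 0.5 mm while the force rose to about 33 N, so the pack was against the stop.
- **Position after release:** three views put the pack's origin at charger x = 21–22 mm, against 23 mm for home and a limit of 19.5 mm. The tail readings gave 23–24 mm. The pack's height read 15.5–19 mm, against a limit of 20.5 mm.
- **Neighbours:** the radio, bottle and pen look unmoved in the picture; I did not measure them again. The tool force was back to about zero.
- **One disagreement:** the spring toe's height read 36.5 mm in the scene view but 30.4 mm in the side view, either side of the 33.5 mm limit. These readings are only good to about 4 mm. The last picture shows the leaf resting on the pack, which fits the higher value.

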